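Load a chip carrier under the leaf contact

TASK

Load the chip carrier into the test fixture: with closed fingertips on its tail, first press it firmly down on its sprung bed and then, keeping it pressed down, push it along the channel under the copper leaf until its nose is fully home against the stop block, then let go so that the leaf alone holds it down. Do not lift the carrier, do not touch the leaf, and leave the other things on the mat where they are.

Things in the scene. Friction and masses are not known exactly. Their poses are not given: they have to be found in the camera images.
- fixture: Test fixture, fixed on the table: dark base plate 240 x 110 x 12 mm with a straight channel along its x axis, between two aluminium side rails. Origin: centre of the underside, on the table; +x is the loading direction (towards the stop block and leaf), z up. The low wall at the -x end has its top at 34 mm. Its position and heading differ each time.
- channel (a point): Middle of the channel between the rails, at rail-top height: fixture (0, 0, 38) mm. Rails' inner faces lie at y = +-31.5 mm (63 mm apart), outer faces at +-43.5 mm, from x = -106 to 96 mm; the rear wall's inner face is at x = -103.5 mm.
- stop_face (a point): On the face of the dark stop block across the far end, on the channel's centre line: fixture (97.5, 0, 20) mm. The carrier's nose must end against it. The block is 41 mm tall, 50 mm with the leaf's clamp and screws.
- bed (a joint): Sprung steel floor of the channel: 0 = up (floor 30 mm above the table), 0.010 m = fully down on a hard stop (floor at 20 mm). It sinks straight, without tilting. With the carrier on it, 4 to 6 N start it down and about 8 N hold it down; some 12 to 20 N downward keep it firmly down while sliding. It springs up when let go, unless the leaf holds the carrier down.
- carrier: Aluminium chip carrier, loose, about 0.25 kg, 110 mm long (x) x 60 mm wide, on the bed between the rails (1.5 mm play each side), x along the fixture's x. Origin: centre of the underside. Start: fixture x = -42 to -18 mm, z = 30 mm; fully home: x = 42.5 mm, z = 20 mm. A 16 mm thick block, with a thin tread at the tail; a white chip lies on the block near the step between them.
- carrier_tread (a point): Where to press: centre of the top of the grooved tread at the carrier's tail (carrier -37, 0, +8 mm). The tread is 36 mm long, 60 mm wide, 8 mm thick; 18 mm ahead of this point an upright step 8 mm high can be pushed against. 38 mm above the table (level with the rail tops) with the bed up, 28 mm with it down; closed fingers fit between the rails.
- carrier_nose (a point): Lower edge of the carrier's nose, carrier (55, 0, 0) mm. The nose's top edge slopes down 5 mm over the last 12 mm. With the bed up the nose butts against the leaf's lip and cannot pass; pressed down, the slope lifts the lip and the carrier slides under with about 10 to 20 N of push, most as it starts under.
- leaf: Copper leaf spring, 40 mm wide, clamped on top of the stop block and reaching 45 mm back over the channel. Origin: its root, fixture (97.5, 0, 41) mm. It gives upward only.
- leaf_lip (a point): Underside of the leaf's free end, a rolled lip of 6 mm diameter, at fixture x = 52.5 mm, 34 mm above the table at rest. It presses down with about 9 to 10 N. With the carrier home it rests on the carrier's block, 45 mm behind the nose and 29 mm ahead of the step.
- preamp: Bystander: blue box 100 x 70 x 52 mm with two brass sockets, standing beside the fixture. Origin: centre of the underside.
- jar: Bystander: small jar with a white cap, 42 mm diameter, 62 mm tall, beside the fixture. Origin: centre of the underside.
- scribe: Bystander: brass scribe, 140 mm long, 9 mm thick, lying beside the fixture. Origin: on the table under the middle of its 120 mm brass handle, which lies along its x axis.
There are look-alikes about, which are no part of the job. What is meant by the carrier is not purple, and is the smaller of those in its own colour.

How it is judged:
On the way:
1. the fingers press the carrier down on the bed before its nose goes under the leaf (value of joint bed above 0.008 m and contact force between the fingers and carrier above 4 N and x of carrier in the frame of fixture below -0.002 m), for 0.15 s.
At the end, for the whole second after the job is handed in: The carrier lies flat and still in the channel with its nose within 4 mm of the stop block, its underside within 3.5 mm of the fully-down bed height, held down by the leaf (over 2 N) with nothing else on it (x of carrier in the frame of fixture between 0.0385 and 0.045 m and z of carrier in the frame of fixture between 0.017 and 0.0235 m and angle between the z axis of carrier and the z axis of fixture, either way round below 0.05 rad and contact force between leaf and carrier above 2 N and linear speed of carrier below 0.01 m/s); the robot touches nothing.
It fails at once if the carrier is lifted more than 10 mm off the raised bed or tipped up by more than 0.25 rad (z of carrier in the frame of fixture above 0.04 m or angle between the z axis of carrier and the z axis of fixture, either way round above 0.25 rad).
It fails at once if the robot pushes on the leaf (over 2 N) (contact force between any of the fingers, the arm and leaf above 2 N).
It fails at once if a bystander is moved by more than 15 mm (distance of any of preamp, jar, scribe from where it was at the start of the episode above 0.015 m).
It also fails if it takes over 35 s, if anything falls off the work surface, if the arm or the gripper's body presses on something with over 40 N, if the wrist force passes 120 N, or if a joint passes its speed limit or range.

ROBOT

A 6-joint arm with a two-finger parallel gripper is mounted at the origin on the work surface. World frame = base frame: x ahead of the robot, y to its left, z up, the work surface at z = 0. Lengths are in m, angles in rad, forces in N, time in s.
With the tool pointing down it reaches from about 0.275 to 1 m from the base axis. Payload 8.4 kg.
Tool frame: the origin (TCP) lies on the centre line of the jaws, within the pads' length; the fingertips stand 8 mm ahead of it and the grasp point (between the pads) lies 11 mm behind it; y points along the fingers, z is the direction in which the jaws open and shut, and the axes are right-handed (so a half turn about y gives the same grasp; the last joint's range is limited). The gripper opens to 85 mm and grips with 20 to 120 N. Pads are 22 mm wide; open, the fingers measure 114 mm over their backs; the gripper's body (76 mm by 85 mm) begins 54 mm behind the grasp point. The pads swing forward as they close: fully open they stand 13 mm farther back than shut.
Start: joints at [1.241, 0.353, 1.633, -0, 1.155, -0.002], TCP at [0.201, 0.592, 0.239] pointing down, gripper open.
Joint ranges: [-2.63, 2.63], [-0.92, 2.1], [0.06, 2.66], [-1.3, 4.44], [0, 2.69], [-3.02, 3.02]. Speed limits (rad/s): [2.22, 2.22, 2.79, 3.14, 3.14, 3.14].

INTERFACE

Orientations are given as a unit quaternion [x, y, z, w].
In Python, from plant import get_obs, imaging, job, finder gives the robot as it stands.
- The arm moves only by the tool jog_arm, never from a script. Its argument "plan" is a list of rows, each a list of 6 numbers: the shift along the world's x, y, z in mm, then the turn, a rotation vector about the world's x, y, z in degrees. In form: [[tx, ty, tz, rx, ry, rz], ...]. A call has 1 to 20 rows; each row shifts and turns the pose as measured when the row begins; what a row does not reach is not made up. A row lasts 1/12 s, in which the tool goes at most 41.7 mm and 7.16 degrees, less where a joint would pass 70% of its speed; a pose out of reach is approached as far as the arm can. A call is refused whole if a number of a shift passes 41.7 or a number of a turn 7.16, either way. A call with a gripper value outside its range is refused whole. "jaw" is the opening, from 0 (shut) to 1 (fully open), set as the call begins (left out, the last holds). The fingers move at their own pace and stop on an object; "grip_force" is the grip in N (left out, the last holds). Time passes only in rows, so rows that do not move let the fingers close. It gives the time, the measured TCP pose, the force and the opening at its end, in the units of the state.
- get_obs(): the state, without advancing time (a new reading comes with each control period).
- imaging.get_image(name): name is "side" or "top" or "wrist"; returns a dict with "frame" (420x560x3 uint8, blue, green, red), "fx", "fy", "cx", "cy" (pixels), "R" (3x3) and "t" (3): a world point X has camera coordinates R X + t. Camera axes: x right, y down, z forward; pixel columns grow to the right and rows downward; lengths in m; the calibration is good to about 2 mm. The wrist camera is an equidistant fisheye: a pixel r from the principal point sees the ray r / f radians off the axis. A picture is of the moment at which its call begins. There is no depth.
- job.hand_in(): hands the job in, once; it reports no verdict.
Trained networks look in a picture, given as the dict that the camera call returned (one of the last four; its "shot" number tells which), for a name from the list of things; names that differ only in an ending like _2 or _b are one class to them, and where a whole thing is asked for, a point or a joint stands for the part that bears it (a point fixed in the world has none). Each returns a list of dicts, best first, with "confidence" (0 to 1); they miss things now and then, are a little off and sometimes report something else, mostly with a low value. They report only what shows in the picture. A call takes as long as a camera call. They do not tell look-alikes from the thing itself.
- finder.search_frame(picture, label): "bbox" ([left, top, right, bottom] in pixels, round what is visible of it).
- finder.outline_of(picture, label): "pixels" (420x560 bool, what is visible of it) and "bbox" ([left, top, right, bottom] in pixels, round what is visible of it).
- finder.spot_point(picture, label): "centre" ([column, row] in pixels: a listed point, or the origin of a listed thing).
The state is a dict: "time": time; "qpos": joint angles; "joint_velocities": joint speeds; "effort": joint torques, N m; "tool_pos": TCP position; "ee_rot": TCP orientation; "ft_force": force on the tool from outside, world axes, zero at the start; "wrist_torque": the same for the moment, N m; "width": finger opening in m.
Only numpy, scipy, OpenCV 4.12 (cv2) and the standard library are available. Lean on these libraries where they do the work, as an engineer would, in place of code of your own. Each camera call takes 0.05 s, during which the arm holds its last target.

## Working session

There is one attempt and no reset: what is moved stays moved. The work goes in short steps, Python scripts to look and compute and a tool call to move; the robot and the scene stay as the last step left them, time stands still between calls to the robot, and variables do not carry over. Pictures are saved under pics/ and viewed, and the job is handed in when it is done.

Besides the shell and the picture viewer there is one more tool, called after "Call:" as name([rows], argument=value, ...), one row to a line, values as JSON. jog_arm: Moves the arm, as the interface text tells. Its arguments: {"type":"object","properties":{"plan":{"type":"array"},"jaw":{"type":"number"},"grip_force":{"type":"number"}},"required":["plan"]}

```bash
mkdir -p pics; ls
python3 - <<'E'
from plant import get_obs, imaging, job, finder
import cv2
for n in ("top","side"):
    p=imaging.get_image(n)
    cv2.imwrite(f"pics/{n}0.png",p["frame"])
    print(n,p["fx"],p["fy"],p["cx"],p["cy"],p["R"],p["t"],p["shot"])
    for l in ("fixture","carrier","carrier_tread","stop_face","leaf_lip","channel","carrier_nose","leaf","preamp","jar","scribe"):
        print(l,[(c["centre"],round(c["confidence"],2)) for c in finder.spot_point(p,l)][:4])
print(get_obs())
E
```

```text
pics
top 397.74954257206645 397.74954257206645 276.1396682497081 206.8398956824325 [[-0.01869001 -0.99950418 -0.02533943]
 [-0.98543836  0.02269908 -0.16851107]
 [ 0.1690027   0.02182097 -0.98537401]] [0.08849617 0.52150219 0.71892811] 1
fixture [([311.6, 201.5], 0.41)]
carrier [([307.1, 297.9], 0.88), ([311.7, 198.0], 0.63), ([215.3, 270.2], 0.63), ([313.3, 184.2], 0.19)]
carrier_tread [([313.8, 216.5], 0.79), ([300.9, 282.2], 0.65), ([192.4, 269.4], 0.59)]
stop_face [([314.2, 138.7], 0.82)]
leaf_lip [([313.6, 156.7], 0.98)]
channel [([313.8, 184.0], 0.96)]
carrier_nose [([315.8, 329.6], 0.94), ([310.2, 171.7], 0.87), ([257.1, 263.4], 0.83)]
leaf [([316.4, 135.3], 0.71), ([312.7, 172.4], 0.38)]
preamp [([389.8, 199.1], 0.7)]
jar [([243.5, 164.1], 0.64)]
scribe [([313.3, 197.1], 0.67), ([206.5, 173.5], 0.66)]
side 383.5727884185497 383.5727884185497 275.7894817792072 206.54221676682857 [[ 0.98169942 -0.19024207 -0.00861374]
 [-0.114992   -0.55612066 -0.82310792]
 [ 0.15179948  0.80903508 -0.56781965]] [-0.497186    0.15353151  0.75363007] 2
fixture [([307.2, 246.1], 0.74)]
carrier [(
[... 500 characters left out ...]
.5)]
scribe [([298.6, 189.9], 0.66)]
{'time': 1.2, 'qpos': array([ 1.24063610e+00,  3.53026011e-01,  1.63341483e+00,  9.38110030e-06,
        1.15524611e+00, -2.40443415e-03]), 'joint_velocities': array([-0.0004467 , -0.00096196,  0.00037315, -0.00021028, -0.00118659,
       -0.00126396]), 'effort': array([ 3.78388839e-03, -6.05186963e+01, -3.42434013e+01,  2.89692871e-04,
        1.00961093e-03,  5.41714940e-06]), 'tool_pos': array([0.20119181, 0.59170757, 0.23925836]), 'ee_rot': array([ 0.69766515, -0.11537102,  0.115354  , -0.6976004 ]), 'ft_force': array([ 0.34506402, -0.97942465, -0.38104969]), 'wrist_torque': array([-0.03987983,  0.01464393, -0.02074431]), 'width': 0.08566066094832711}
```

View pics/top0.png

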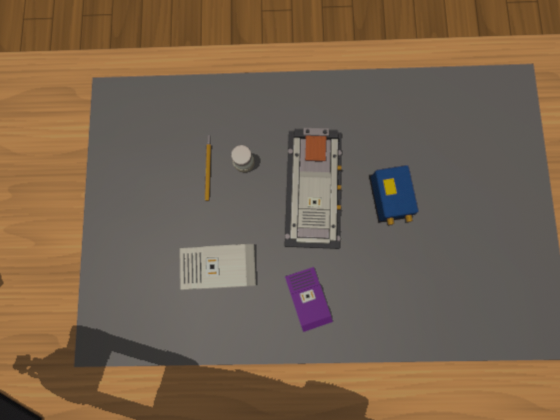

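View pics/side0.png

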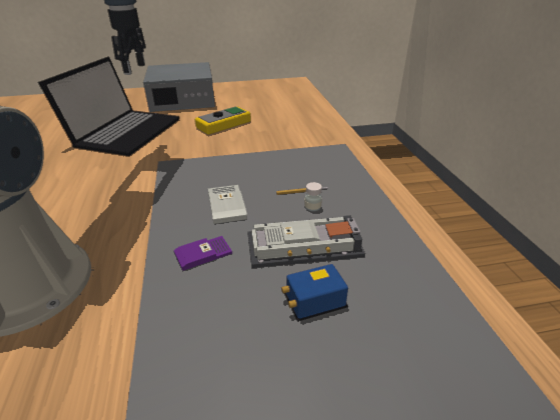

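The top view shows the fixture upright at columns 287–342, rows 128–247, with the leaf at the top at (316,148). The silver carrier sits inside it, with its tread at about (314,218). The bigger silver look-alike is at (218,267) and the purple one at (308,298), both outside the fixture. Next I'll fit the fixture pose.

```bash
cat > h.py <<'E'
import numpy as np, cv2
from scipy.optimize import least_squares
def proj(p,X):
    c=np.asarray(X)@p["R"].T+p["t"]
    return np.stack([p["fx"]*c[:,0]/c[:,2]+p["cx"],p["fy"]*c[:,1]/c[:,2]+p["cy"]],1)
def fx2w(q,P):
    P=np.atleast_2d(P); c,s=np.cos(q[2]),np.sin(q[2])
    return np.stack([q[0]+c*P[:,0]-s*P[:,1],q[1]+s*P[:,0]+c*P[:,1],P[:,2]],1)
def ray_z(p,uv,z):
    d=p["R"].T@np.array([(uv[0]-p["cx"])/p["fx"],(uv[1]-p["cy"])/p["fy"],1]); o=-p["R"].T@p["t"]
    return o+d*(z-o[2])/d[2]
E
python3 - <<'E'
from plant import get_obs, imaging, job, finder
from h import *
T=imaging.get_image("top"); S=imaging.get_image("side")
for p in (T,S):
    for l in ("stop_face","leaf_lip","channel","leaf","fixture"):
        z={"stop_face":.02,"leaf_lip":.034,"channel":.038,"leaf":.041,"fixture":0}[l]
        for c in finder.spot_point(p,l): print(l,round(c["confidence"],2),ray_z(p,c["centre"],z).round(4))
    for l,z in (("carrier",.03),("carrier_tread",.038),("carrier_nose",.03)):
        for c in finder.spot_point(p,l): print(l,round(c["confidence"],2),ray_z(p,c["centre"],z).round(4))
f=T["frame"][110:260,260:370]; cv2.imwrite("pics/topc.png",cv2.resize(f,None,fx=5,fy=5,interpolation=cv2.INTER_CUBIC)[:750,:550])
f=S["frame"][180:280,230:380]; cv2.imwrite("pics/sidec.png",cv2.resize(f,None,fx=5,fy=5,interpolation=cv2.INTER_CUBIC))
for n,p in (("T",T),("S",S)): np.savez(n+".npz",**{k:p[k] for k in("frame","fx","fy","cx","cy","R","t")})
W=imaging.get_image("wrist");cv2.imwrite("pics/w0.png",W["frame"])
E
```

```text
stop_face 0.59 [ 0.6738 -0.0065  0.02  ]
stop_face 0.37 [0.6136 0.1405 0.02  ]
leaf_lip 0.95 [ 0.6237 -0.0039  0.034 ]
leaf_lip 0.69 [ 0.6652 -0.0039  0.034 ]
leaf_lip 0.18 [ 0.5363 -0.1451  0.034 ]
channel 0.61 [ 0.573  -0.0014  0.038 ]
leaf 0.82 [ 0.6651 -0.0016  0.041 ]
carrier 0.65 [0.3552 0.0242 0.03  ]
carrier 0.64 [0.5385 0.0018 0.03  ]
carrier 0.64 [0.4101 0.1949 0.03  ]
carrier_tread 0.79 [0.5006 0.0022 0.038 ]
carrier_tread 0.77 [0.3759 0.0337 0.038 ]
carrier_tread 0.62 [0.409  0.2416 0.038 ]
carrier_nose 0.96 [0.5907 0.0057 0.03  ]
carrier_nose 0.72 [0.4194 0.1163 0.03  ]
carrier_nose 0.55 [0.2956 0.0012 0.03  ]
stop_face 0.74 [0.6674 0.0024 0.02  ]
leaf_lip 0.5 [0.6253 0.0088 0.034 ]
channel 0.55 [0.5617 0.007  0.038 ]
leaf 0.71 [ 0.6697 -0.0037  0.041 ]
fixture 0.96 [0.5738 0.01   0.    ]
carrier 0.89 [ 0.545 -0.003  0.03 ]
carrier 0.87 [ 0.3544 -0.0151  0.03  ]
carrier 0.72 [0.4132 0.152  0.03  ]
carrier_tread 0.76 [0.4128 0.2204 0.038 ]
carrier_tread 0.71 [ 0.3888 -0.0073  0.038 ]
carrier_tread 0.62 [0.5065 0.0017 0.038 ]
carrier_nose 0.75 [ 0.2989 -0.03    0.03  ]
carrier_nose 0.68 [0.4153 0.0727 0.03  ]
```

View pics/topc.png

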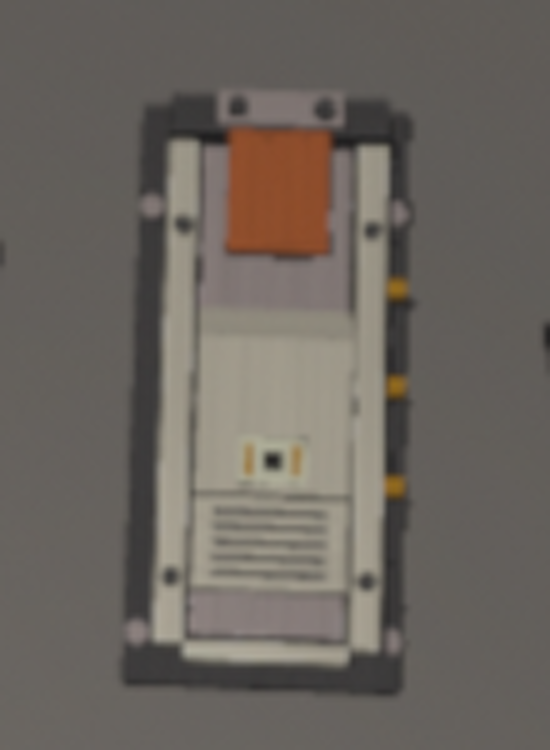

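View pics/sidec.png

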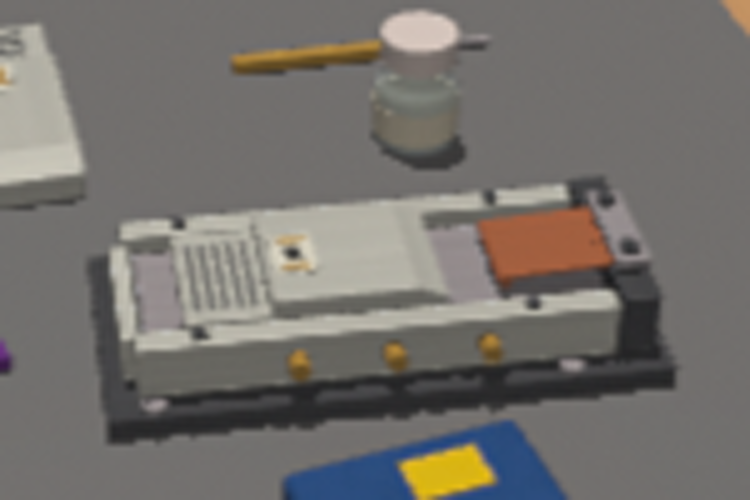

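View pics/w0.png

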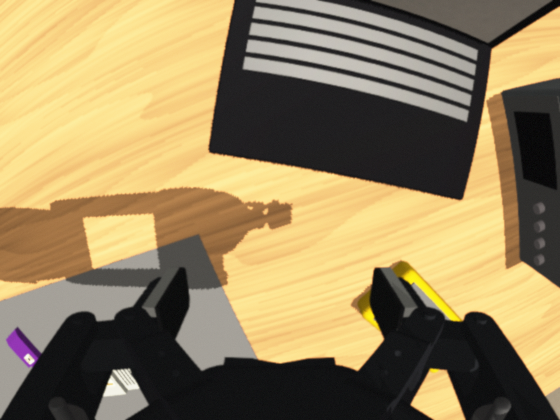

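Run:
```python
from h import *
T={k:v for k,v in np.load("T.npz").items()};S={k:v for k,v in np.load("S.npz").items()}
a=lambda l,u0,v0:[( (u+.5)/5-.5+u0,(v+.5)/5-.5+v0) for u,v in l]
Tp=np.array(a([(168,139),(199,139),(389,145),(357,145),(152,642),(381,652)],260,110))
TP=np.array([(96,43.5,38),(96,31.5,38),(96,-43.5,38),(96,-31.5,38),(-106,43.5,38),(-106,-43.5,38)])/1e3
Sp=np.array(a([(135,348),(617,298),(120,224)],230,180))
SP=np.array([(-106,-43.5,38),(96,-43.5,38),(-106,43.5,38)])/1e3
# base corners (z=12 top of plate) rough skipped
def res(q,Tu=1,Su=1):
    r=[]
    if Tu: r.append((proj(T,fx2w(q,TP))-Tp).ravel())
    if Su: r.append((proj(S,fx2w(q,SP))-Sp).ravel())
    return np.concatenate(r)
for tu,su in((1,0),(0,1),(1,1)):
    s=least_squares(lambda q:res(q,tu,su),[.57,0,0]); print(tu,su,s.x,np.degrees(s.x[2]),s.fun.round(1))
    if tu and su:q=s.x
    if tu and not su:qt=s.x
# carrier
tail=np.array(a([(188,588),(348,592)],260,110)); step=np.array(a([(193,493),(350,496)],260,110))
fro=np.array(a([(200,336),(354,337)],260,110))
for qq in (qt,q):
  for n,uv,z,cx in (("tail",tail,.038,-.055),("step",step,.046,-.019),("slope",fro,.046,.043)):
    P=np.array([ray_z(T,u,z) for u in uv]); d=P[:,:2]-qq[:2]; c,s=np.cos(qq[2]),np.sin(qq[2])
    print(n,np.round([ (c*d[:,0]+s*d[:,1])-cx, -s*d[:,0]+c*d[:,1]],4).tolist())
  print("tread world x for carrier; channel",fx2w(qq,[[0,0,0.038],[.0975,0,.02],[-.067,0,.038]]))
```

```text
1 0 [ 0.56624028  0.00274344 -0.05819445] -3.334296324887279 [ 0.2 -0.1  0.   0.1 -0.3 -0.   0.1 -0.2  0.   0.2 -0.1 -0.1]
0 1 [ 0.56970446  0.00696902 -0.04574077] -2.620752931325655 [ 0.4  0.2  0.4  0.3 -0.8 -0.7]
1 1 [ 0.56720018  0.00323271 -0.0580659 ] -3.326931275736354 [-0.  -0.5 -0.2 -0.4 -0.5 -0.5 -0.2 -0.6 -0.2 -0.2 -0.4 -0.6 -0.9  1.2
 -0.2  1.9 -1.5  0.1]
tail [[-0.0293, -0.0286], [0.0305, -0.0308]]
step [[-0.0295, -0.0286], [0.0298, -0.0301]]
slope [[-0.0296, -0.0281], [0.029, -0.0306]]
tread world x for carrier; channel [[ 0.56624028  0.00274344  0.038     ]
 [ 0.66357523 -0.00292732  0.02      ]
 [ 0.4993537   0.00664026  0.038     ]]
tail [[-0.0302, -0.0295], [0.0299, -0.0313]]
step [[-0.0305, -0.0295], [0.0293, -0.0307]]
slope [[-0.0306, -0.029], [0.0285, -0.0311]]
tread world x for carrier; channel [[ 0.56720018  0.00323271  0.038     ]
 [ 0.66453586 -0.00242553  0.02      ]
 [ 0.5003131   0.00712094  0.038     ]]
```

Run:
```python
from plant import get_obs
from h import *
from scipy.spatial.transform import Rotation as Ro
o=get_obs(); R=Ro.from_quat(o["ee_rot"]).as_matrix(); print(R.round(3),o["time"])
yaw=-.0582
for name,zd in(("jaws across",np.array([-np.sin(yaw),np.cos(yaw),0])),("jaws along",np.array([np.cos(yaw),np.sin(yaw),0]))):
  for s in(1,-1):
    z=s*zd; y=np.array([0,0,-1.]); x=np.cross(y,z); D=np.stack([x,y,z],1)@R.T
    print(name,s,np.degrees(Ro.from_matrix(D).as_rotvec()).round(2))
print("az",np.degrees(o["qpos"][0]))
```

```text
[[ 0.947 -0.     0.322]
 [-0.322  0.     0.947]
 [-0.    -1.     0.   ]] 2.15
jaws across 1 [-0.   -0.   15.45]
jaws across -1 [  -0.      0.   -164.55]
jaws along 1 [ -0.    -0.   -74.55]
jaws along -1 [  0.    -0.   105.45]
az 71.08140048306403
```

Call:
jog_arm([
  [16.7, -32.5, 0, 0, 0, 0.9],
  [16.7, -32.5, 0, 0, 0, 0.9],
  [16.7, -32.5, 0, 0, 0, 0.9],
  [16.7, -32.5, 0, 0, 0, 0.9],
  [16.7, -32.5, 0, 0, 0, 0.9],
  [16.7, -32.5, 0, 0, 0, 0.9],
  [16.7, -32.5, 0, 0, 0, 0.9],
  [16.7, -32.5, 0, 0, 0, 0.9],
  [16.7, -32.5, 0, 0, 0, 0.9],
  [16.7, -32.5, 0, 0, 0, 0.9],
  [16.7, -32.5, 0, 0, 0, 0.9],
  [16.7, -32.5, 0, 0, 0, 0.9],
  [16.7, -32.5, 0, 0, 0, 0.9],
  [16.7, -32.5, 0, 0, 0, 0.9],
  [16.7, -32.5, 0, 0, 0, 0.9],
  [16.7, -32.5, 0, 0, 0, 0.9],
  [16.7, -32.5, 0, 0, 0, 0.9],
  [0, 0, 0, 0, 0, 0],
], jaw=0, grip_force=60)

```text
time: 3.65
tool_pos: [0.4929, 0.0144, 0.2426]
ee_rot: [-0.705, 0.011, -0.017, 0.709]
ft_force: [-0.1, 0.6, 0.0]
width: 0.0001
```

```bash
cat > st.py <<'E'
from plant import get_obs
import numpy as np
from scipy.spatial.transform import Rotation as Ro
o=get_obs(); R=Ro.from_quat(o["ee_rot"]).as_matrix()
yaw=-.0582; z=np.array([-np.sin(yaw),np.cos(yaw),0]); y=np.array([0,0,-1.]); D=np.stack([np.cross(y,z),y,z],1)@R.T
d=o["tool_pos"]-[.5665,.003,0]; c,s=np.cos(yaw),np.sin(yaw)
print("t",o["time"],"tcp",o["tool_pos"].round(4),"fix",np.round([c*d[0]+s*d[1],-s*d[0]+c*d[1]],4),"rot left",np.degrees(Ro.from_matrix(D).as_rotvec()).round(2),"F",o["ft_force"].round(1),"w",round(o["width"],4))
E
python3 st.py
```

```text
t 3.65 tcp [0.4929 0.0144 0.2426] fix [-0.0741  0.0071] rot left [-0.36  0.53 -1.06] F [-0.1  0.6  0. ] w 0.0001
```

Call:
jog_arm([
  [3, -2.5, -28, -0.2, 0.3, -0.5],
  [3, -2.5, -28, -0.2, 0.2, -0.5],
  [3, -2.5, -28, 0, 0, 0],
  [0.7, -0.2, -28, 0, 0, 0],
  [0, 0, -28, 0, 0, 0],
  [0, 0, -22, 0, 0, 0],
  [0, 0, 0, 0, 0, 0],
])

```text
time: 4.23
tool_pos: [0.5066, 0.0031, 0.078]
ee_rot: [0.707, -0.019, 0.027, -0.707]
ft_force: [-1.0, 0.1, -0.5]
width: -0.0
```

```bash
python3 st.py
python3 - <<'E'
from plant import imaging
from h import *
f=imaging.get_image("side")["frame"][150:280,200:390]; a=cv2.resize(f,None,fx=4,fy=4,interpolation=cv2.INTER_CUBIC)
cv2.imwrite("pics/s1.png",a)
cv2.imwrite("pics/w1.png",imaging.get_image("wrist")["frame"])
f=imaging.get_image("top")["frame"][100:260,240:400]; cv2.imwrite("pics/t1.png",cv2.resize(f,None,fx=3.7,fy=3.7,interpolation=cv2.INTER_CUBIC))
E
```

```text
t 4.2333 tcp [0.5066 0.0031 0.078 ] fix [-0.0598 -0.0034] rot left [0.04 0.63 0.45] F [-1.   0.1 -0.5] w -0.0
```

View pics/s1.png

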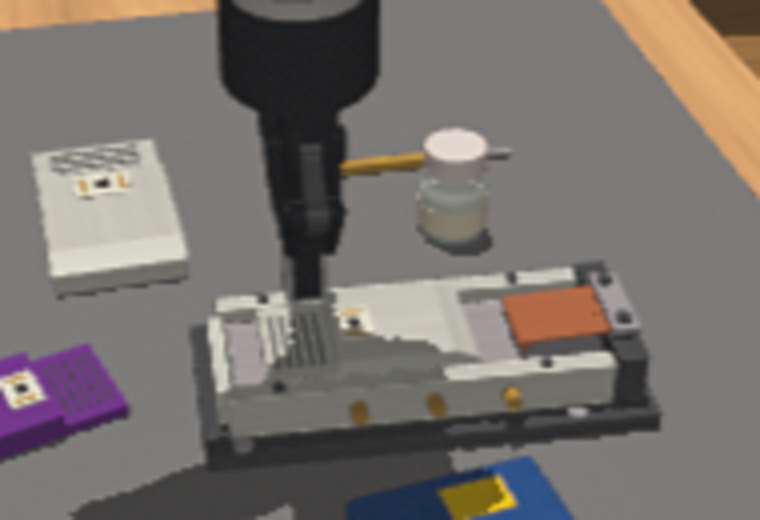

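View pics/w1.png

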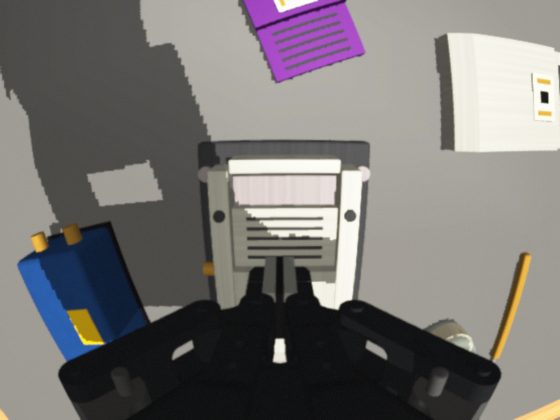

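View pics/t1.png

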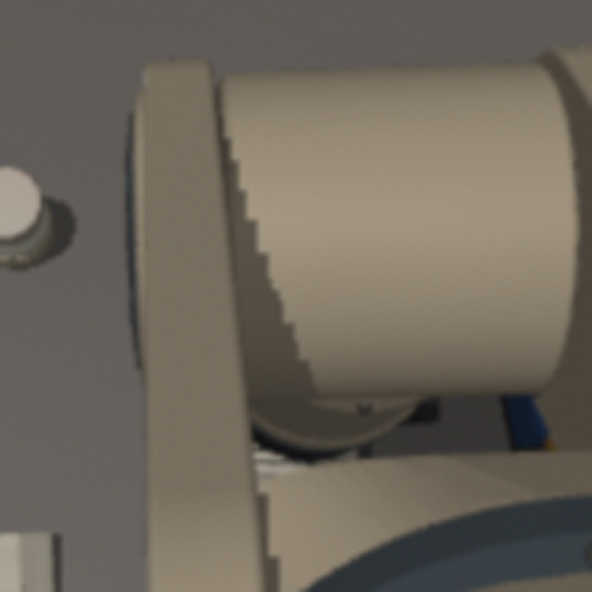

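The side view shows the closed fingers hanging at about (310,295) over the grooved tread, between the rails and clear of the leaf. The wrist view agrees, with the fingertips at (280,290) in the channel's middle. The jar, scribe and preamp are untouched. I'll correct about 4 mm in x and y, then lower to just above the tread.

Call:
jog_arm([
  [-4, 3.6, 0, 0, 0.6, 0.4],
  [0, 0, -8, 0, 0, 0],
  [0, 0, -8, 0, 0, 0],
  [0, 0, 0, 0, 0, 0],
  [0, 0, 0, 0, 0, 0],
])

```text
time: 4.8
tool_pos: [0.5096, 0.0077, 0.0708]
ee_rot: [0.707, -0.015, 0.026, -0.707]
ft_force: [0.0, 0.2, -0.7]
width: 0.0001
```

```bash
python3 st.py
```

```text
t 4.8 tcp [0.5096 0.0077 0.0708] fix [-0.0571  0.0013] rot left [ 0.03  0.93 -0.04] F [ 0.   0.2 -0.7] w 0.0001
```

Call:
jog_arm([
  [0, 0, 0, 0, 0, 0],
  [0, 0, 0, 0, 0, 0],
  [0, 0, 0, 0, 0, 0],
])

```text
time: 5.05
tool_pos: [0.5097, 0.0077, 0.0712]
ee_rot: [0.707, -0.014, 0.026, -0.707]
ft_force: [-0.6, 0.2, -0.3]
width: -0.0
```

Call:
jog_arm([
  [-7, 0, 0, 0, 0.9, 0],
])

```text
time: 5.13
tool_pos: [0.5034, 0.0076, 0.0715]
ee_rot: [0.707, -0.02, 0.021, -0.707]
ft_force: [-1.0, 0.2, -0.8]
width: 0.0002
```

Call:
jog_arm([
  [0, 0, 0, 0, 0, 0],
])

```text
time: 5.22
tool_pos: [0.5022, 0.0076, 0.0714]
ee_rot: [0.707, -0.02, 0.02, -0.707]
ft_force: [0.1, 0.0, -0.1]
width: -0.0005
```

```bash
python3 st.py
```

```text
t 5.2167 tcp [0.5022 0.0076 0.0714] fix [-0.0644  0.0009] rot left [ 0.03 -0.02 -0.03] F [ 0.1  0.  -0.1] w -0.0005
```

Call:
jog_arm([
  [0, 0, -7, 0, 0, 0],
  [0, 0, -7, 0, 0, 0],
  [0, 0, -5, 0, 0, 0],
  [0, 0, 0, 0, 0, 0],
])

```text
time: 5.55
tool_pos: [0.5021, 0.0075, 0.0507]
ee_rot: [0.707, -0.02, 0.02, -0.707]
ft_force: [0.3, -0.1, 0.7]
width: 0.0001
```

```bash
python3 st.py
```

```text
t 5.55 tcp [0.5021 0.0075 0.0507] fix [-0.0645  0.0008] rot left [ 0.03  0.01 -0.03] F [ 0.3 -0.1  0.7] w 0.0001
```

Tips are about 5 mm above the tread. Now I'll press down in small steps.

Call:
jog_arm([
  [0, 0, -4, 0, 0, 0],
  [0, 0, -3, 0, 0, 0],
  [0, 0, -3, 0, 0, 0],
  [0, 0, -3, 0, 0, 0],
])

```text
time: 5.88
tool_pos: [0.5022, 0.0075, 0.0368]
ee_rot: [0.707, -0.021, 0.02, -0.707]
ft_force: [-2.3, -0.2, 7.6]
width: -0.0003
```

```bash
python3 st.py
```

```text
t 5.8833 tcp [0.5022 0.0075 0.0368] fix [-0.0644  0.0008] rot left [ 0.03 -0.02 -0.02] F [-2.3 -0.2  7.6] w -0.0003
```

Call:
jog_arm([
  [0, 0, -2, 0, 0, 0],
  [0, 0, -2, 0, 0, 0],
])

```text
time: 6.05
tool_pos: [0.5023, 0.0075, 0.0353]
ee_rot: [0.707, -0.021, 0.02, -0.707]
ft_force: [-15.5, -0.3, 59.9]
width: 0.0002
```

Call:
jog_arm([
  [0, 0, -2, 0, 0, 0],
])

```text
time: 6.13
tool_pos: [0.5023, 0.0075, 0.0355]
ee_rot: [0.707, -0.021, 0.02, -0.707]
ft_force: [-12.1, -0.2, 42.5]
width: -0.0001
```

```bash
python3 st.py
```

```text
t 6.1333 tcp [0.5023 0.0075 0.0355] fix [-0.0643  0.0008] rot left [ 0.03 -0.09 -0.02] F [-12.1  -0.2  42.5] w -0.0001
```

Call:
jog_arm([
  [0, 0, -0.8, 0, 0, 0],
  [0, 0, -0.8, 0, 0, 0],
  [0, 0, -0.8, 0, 0, 0],
])

```text
time: 6.38
tool_pos: [0.5025, 0.0075, 0.036]
ee_rot: [0.707, -0.021, 0.02, -0.707]
ft_force: [-2.1, -0.0, 9.2]
width: 0.0001
```

```bash
python3 st.py
python3 - <<'E'
from plant import imaging
from h import *
f=imaging.get_image("side")["frame"][150:280,200:390]; a=cv2.resize(f,None,fx=4,fy=4,interpolation=cv2.INTER_CUBIC)
cv2.imwrite("pics/s2.png",a)
E
```

```text
t 6.3833 tcp [0.5025 0.0075 0.036 ] fix [-0.0641  0.0008] rot left [ 0.03 -0.03 -0.03] F [-2.1 -0.   9.2] w 0.0001
```

View pics/s2.png

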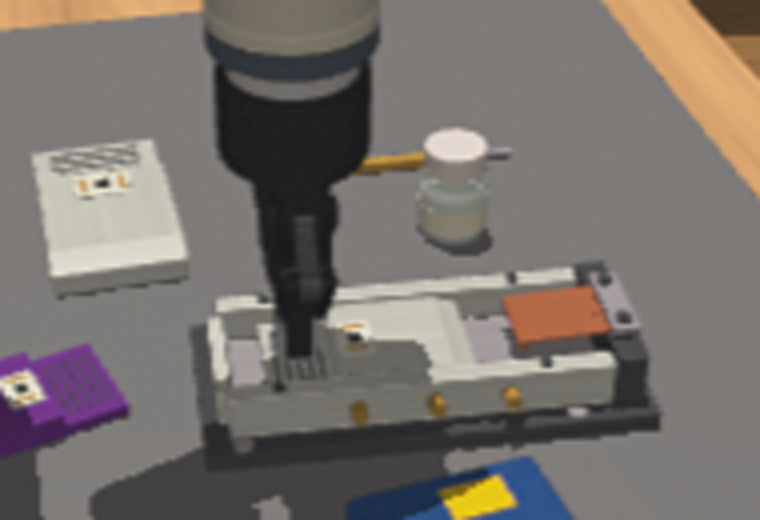

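Bed is down: the carrier's block has sunk below the rail top in the picture, with the finger at (300,350) on the tread. Now I'll start sliding in small steps, keeping the downward bias.

Call:
jog_arm([
  [0, 0, -1.4, 0, 0, 0],
  [1.5, -0.1, -1.3, 0, 0, 0],
  [2, -0.1, -1.3, 0, 0, 0],
  [2, -0.1, -1.3, 0, 0, 0],
  [2, -0.1, -1.3, 0, 0, 0],
])

```text
time: 6.85
tool_pos: [0.509, 0.0073, 0.0358]
ee_rot: [0.707, -0.022, 0.019, -0.707]
ft_force: [-7.7, -0.2, 25.3]
width: 0.0001
```

```bash
python3 st.py
```

```text
t 6.85 tcp [0.509  0.0073 0.0358] fix [-0.0576  0.001 ] rot left [ 0.02 -0.18 -0.01] F [-7.7 -0.2 25.3] w 0.0001
```

Call:
jog_arm([
  [2, -0.1, -1.1, 0, -0.1, 0],
  [2, -0.1, -1.1, 0, -0.1, 0],
  [2, -0.1, -1.1, 0, -0.1, 0],
  [2, -0.1, -1.1, 0, 0, 0],
  [2, -0.1, -1.1, 0, 0, 0],
  [2, -0.1, -1.1, 0, 0, 0],
])

```text
time: 7.35
tool_pos: [0.5206, 0.007, 0.0359]
ee_rot: [-0.707, 0.02, -0.021, 0.707]
ft_force: [-7.0, -0.9, 21.1]
width: -0.0001
```

```bash
python3 st.py
python3 - <<'E'
from plant import imaging
from h import *
f=imaging.get_image("side")["frame"][150:280,200:390]; a=cv2.resize(f,None,fx=4,fy=4,interpolation=cv2.INTER_CUBIC)
cv2.imwrite("pics/s3.png",a)
E
```

```text
t 7.35 tcp [0.5206 0.007  0.0359] fix [-0.0461  0.0013] rot left [-0.    0.03  0.  ] F [-7.  -0.9 21.1] w -0.0001
```

View pics/s3.png

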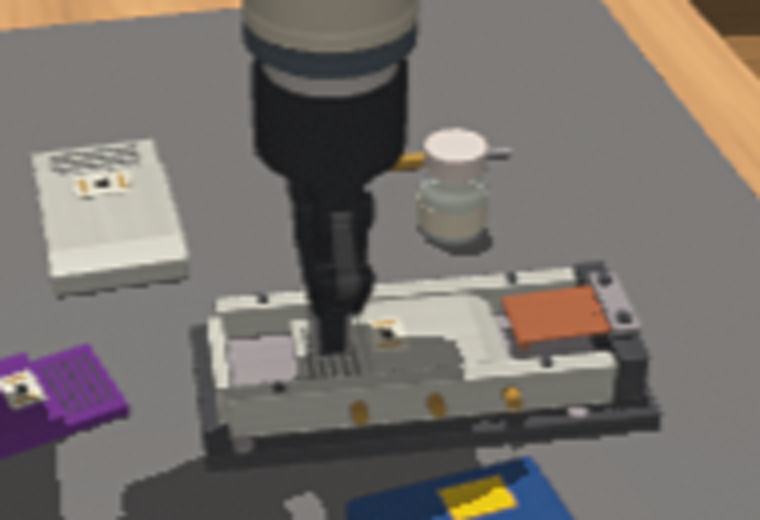

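The carrier slides with the finger: its tail is now at about (295,355), with no tilt, and the nose is nearing the leaf. I'll continue.

Call:
jog_arm([
  [2, -0.2, -1.1, 0, 0, 0],
  [2, -0.2, -1.1, 0, 0, 0],
  [2, -0.2, -1.1, 0, 0, 0],
  [2, -0.2, -1.1, 0, 0, 0],
  [2, -0.2, -1.1, 0, 0, 0],
  [2, -0.2, -1.1, 0, 0, 0],
])

```text
time: 7.9
tool_pos: [0.5326, 0.0061, 0.0359]
ee_rot: [-0.707, 0.021, -0.02, 0.707]
ft_force: [-6.1, 1.0, 20.7]
width: 0.0001
```

```bash
python3 st.py
```

```text
t 7.9 tcp [0.5326 0.0061 0.0359] fix [-0.034   0.0012] rot left [-0.03 -0.03  0.02] F [-6.1  1.  20.7] w 0.0001
```

Call:
jog_arm([
  [2, -0.2, -1.1, 0, 0, 0],
  [2, -0.2, -1.1, 0, 0, 0],
  [2, -0.2, -1.1, 0, 0, 0],
  [2, -0.2, -1.1, 0, 0, 0],
])

```text
time: 8.23
tool_pos: [0.5364, 0.0059, 0.0359]
ee_rot: [-0.706, 0.024, -0.017, 0.707]
ft_force: [-13.4, 2.0, 30.3]
width: -0.0003
```

Call:
jog_arm([
  [2, -0.2, -1.1, 0, 0, 0],
  [2, -0.2, -1.1, 0, 0, 0],
  [2, -0.2, -1.1, 0, 0, 0],
  [2, -0.2, -1.1, 0, 0, 0],
])

```text
time: 8.57
tool_pos: [0.5366, 0.0059, 0.0359]
ee_rot: [-0.706, 0.03, -0.012, 0.707]
ft_force: [-11.6, 2.2, 27.8]
width: 0.0001
```

```bash
python3 st.py
python3 - <<'E'
from plant import imaging
from h import *
f=imaging.get_image("side")["frame"][150:280,200:390]; a=cv2.resize(f,None,fx=4,fy=4,interpolation=cv2.INTER_CUBIC)
cv2.imwrite("pics/s4.png",a)
E
```

```text
t 8.5667 tcp [0.5366 0.0059 0.0359] fix [-0.03    0.0011] rot left [-0.14 -1.52  0.07] F [-11.6   2.2  27.8] w 0.0001
```

View pics/s4.png

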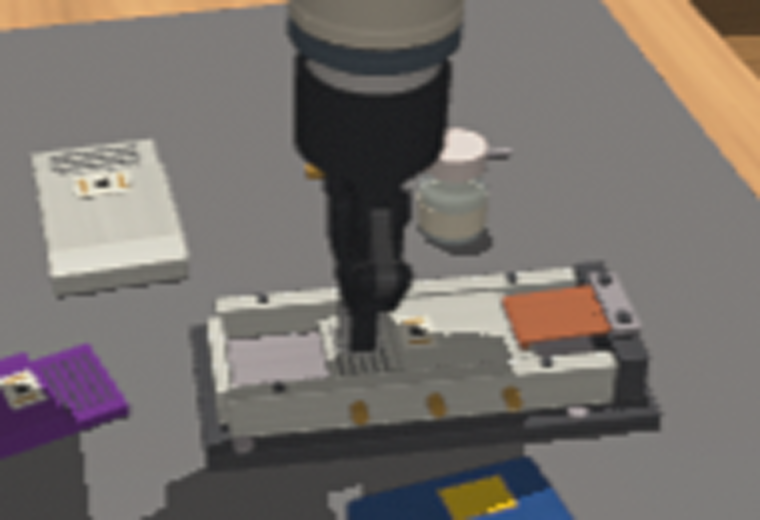

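The push has stalled with the nose against the lip. Friction on the tread carried the carrier this far, leaving about 4 mm between finger and step, and the tool has tilted 1.5°. I'll straighten the tool and push harder so the finger reaches the step.

Call:
jog_arm([
  [3, -0.2, -0.8, 0.1, -0.8, 0],
  [3, -0.2, -0.8, 0, -0.8, 0],
  [3, -0.2, -0.8, 0, -0.4, 0],
])

```text
time: 8.87
tool_pos: [0.5412, 0.0056, 0.0359]
ee_rot: [-0.705, 0.021, -0.021, 0.708]
ft_force: [-10.1, 0.5, 23.0]
width: -0.0002
```

```bash
python3 st.py
```

```text
t 8.8667 tcp [0.5412 0.0056 0.0359] fix [-0.0254  0.0011] rot left [-0.27 -0.01  0.06] F [-10.1   0.5  23. ] w -0.0002
```

Call:
jog_arm([
  [3, -0.2, -0.9, -0.2, -0.3, 0],
  [3, -0.2, -0.9, -0.1, -0.3, 0],
  [3, -0.2, -0.9, 0, -0.3, 0],
])

```text
time: 9.12
tool_pos: [0.5438, 0.0054, 0.0358]
ee_rot: [0.707, -0.02, 0.022, -0.707]
ft_force: [-18.7, 2.5, 33.9]
width: -0.0002
```

```bash
python3 st.py
```

```text
t 9.1167 tcp [0.5438 0.0054 0.0358] fix [-0.0228  0.0011] rot left [0.01 0.18 0.09] F [-18.7   2.5  33.9] w -0.0002
```

Call:
jog_arm([
  [3, -0.2, -0.5, 0, -0.3, 0],
  [3, -0.2, -0.5, 0, -0.3, 0],
  [3, -0.2, -0.5, 0, -0.3, 0],
])

```text
time: 9.37
tool_pos: [0.5438, 0.0054, 0.0359]
ee_rot: [-0.707, 0.021, -0.022, 0.707]
ft_force: [-13.6, 1.0, 25.1]
width: 0.0001
```

```bash
python3 st.py
python3 - <<'E'
from plant import imaging
from h import *
f=imaging.get_image("side")["frame"][150:280,200:390]; a=cv2.resize(f,None,fx=4,fy=4,interpolation=cv2.INTER_CUBIC)
cv2.imwrite("pics/s5.png",a)
E
```

```text
t 9.3667 tcp [0.5438 0.0054 0.0359] fix [-0.0228  0.001 ] rot left [-0.03  0.07  0.11] F [-13.6   1.   25.1] w 0.0001
```

View pics/s5.png

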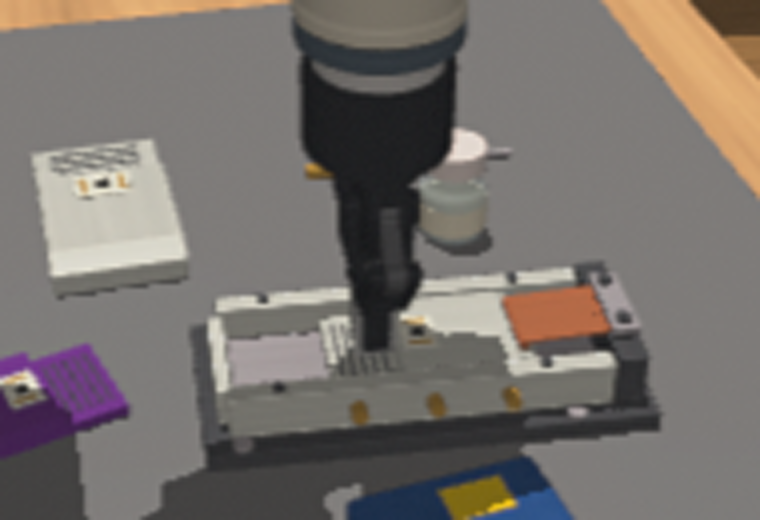

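The carrier hasn't moved, with its tail still at (325,345), but the finger is now about at the step at (378,340). I'll push harder along x with less downward bias.

Call:
jog_arm([
  [5, -0.3, -0.4, 0, -0.5, 0],
  [5, -0.3, -0.4, 0, -0.5, 0],
])

```text
time: 9.58
tool_pos: [0.5448, 0.0053, 0.0359]
ee_rot: [-0.706, 0.021, -0.022, 0.707]
ft_force: [-20.2, 1.5, 32.6]
width: 0.0001
```

```bash
python3 st.py
```

```text
t 9.5833 tcp [0.5448 0.0053 0.0359] fix [-0.0218  0.001 ] rot left [-0.07  0.04  0.12] F [-20.2   1.5  32.6] w 0.0001
```

Call:
jog_arm([
  [6, -0.3, 0, 0, -0.6, 0],
  [6, -0.3, 0, 0, -0.6, 0],
])

```text
time: 9.75
tool_pos: [0.5466, 0.0051, 0.0359]
ee_rot: [-0.706, 0.021, -0.022, 0.707]
ft_force: [-19.2, 1.9, 25.0]
width: -0.0
```

```bash
python3 st.py
```

```text
t 9.75 tcp [0.5466 0.0051 0.0359] fix [-0.02    0.0009] rot left [-0.1   0.1   0.14] F [-19.2   1.9  25. ] w -0.0
```

Call:
jog_arm([
  [7, -0.4, 0, -0.1, -0.6, 0.1],
  [7, -0.4, 0, 0, -0.7, 0],
])

```text
time: 9.92
tool_pos: [0.552, 0.0046, 0.036]
ee_rot: [-0.707, 0.018, -0.024, 0.707]
ft_force: [-11.1, 0.4, 16.6]
width: 0.0002
```

```bash
python3 st.py
python3 - <<'E'
from plant import imaging
from h import *
f=imaging.get_image("side")["frame"][150:280,200:390]; a=cv2.resize(f,None,fx=4,fy=4,interpolation=cv2.INTER_CUBIC)
cv2.imwrite("pics/s6.png",a)
E
```

```text
t 9.9167 tcp [0.552  0.0046 0.036 ] fix [-0.0145  0.0008] rot left [-0.02  0.45  0.04] F [-11.1   0.4  16.6] w 0.0002
```

View pics/s6.png

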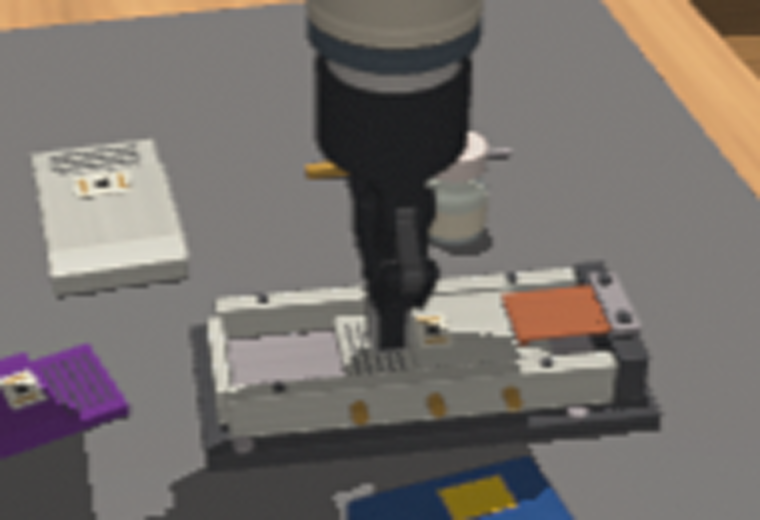

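Now the carrier is moving under the lip: its tail is at (340,345), and the finger is against the step beside the chip. I'll continue with moderate steps and keep it pressed.

Call:
jog_arm([
  [3.5, -0.2, -0.6, 0, 0.2, 0],
  [3.5, -0.2, -0.6, 0, 0, 0],
  [3.5, -0.2, -0.6, 0, 0, 0],
])

```text
time: 10.22
tool_pos: [0.5556, 0.0044, 0.036]
ee_rot: [-0.707, 0.024, -0.017, 0.707]
ft_force: [-11.6, 0.9, 21.3]
width: -0.0002
```

```bash
python3 st.py
```

```text
t 10.2167 tcp [0.5556 0.0044 0.036 ] fix [-0.011   0.0008] rot left [-0.05 -0.56  0.06] F [-11.6   0.9  21.3] w -0.0002
```

Call:
jog_arm([
  [4.5, -0.3, -0.5, 0, -0.7, 0],
  [4.5, -0.3, -0.5, 0, -0.5, 0],
  [4.5, -0.3, -0.5, 0, -0.4, 0],
  [4.5, -0.3, -0.5, 0, -0.4, 0],
])

```text
time: 10.55
tool_pos: [0.5635, 0.0038, 0.0359]
ee_rot: [-0.706, 0.019, -0.023, 0.707]
ft_force: [-12.5, 0.8, 21.9]
width: -0.0001
```

```bash
python3 st.py
```

```text
t 10.55 tcp [0.5635 0.0038 0.0359] fix [-0.0031  0.0006] rot left [-0.1   0.26  0.07] F [-12.5   0.8  21.9] w -0.0001
```

Call:
jog_arm([
  [4.5, -0.3, -0.5, 0, -0.2, 0],
  [4.5, -0.3, -0.5, 0, -0.3, 0],
  [4.5, -0.3, -0.5, 0, -0.3, 0],
  [4.5, -0.3, -0.5, 0, -0.3, 0],
])

```text
time: 10.88
tool_pos: [0.5712, 0.0031, 0.0359]
ee_rot: [-0.706, 0.02, -0.022, 0.708]
ft_force: [-12.5, 1.3, 21.1]
width: -0.0005
```

```bash
python3 st.py
python3 - <<'E'
from plant import imaging
from h import *
f=imaging.get_image("side")["frame"][150:280,200:390]; a=cv2.resize(f,None,fx=4,fy=4,interpolation=cv2.INTER_CUBIC)
cv2.imwrite("pics/s7.png",a)
E
```

```text
t 10.8833 tcp [0.5712 0.0031 0.0359] fix [0.0047 0.0004] rot left [-0.14  0.17  0.09] F [-12.5   1.3  21.1] w -0.0005
```

View pics/s7.png

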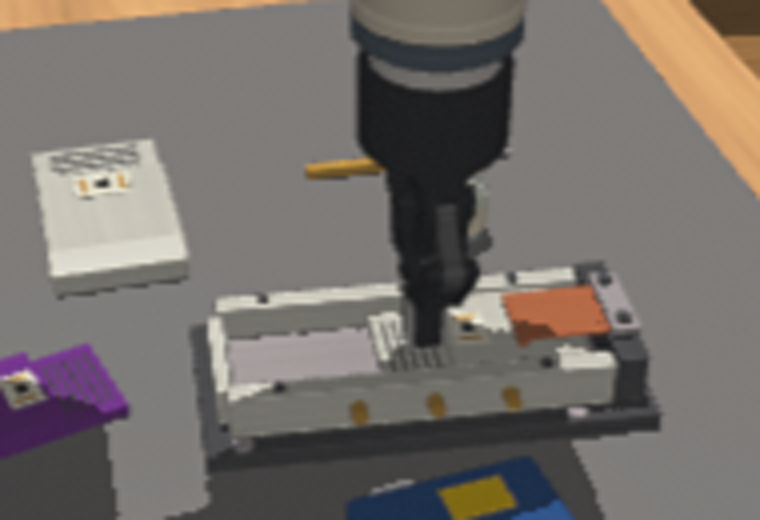

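The carrier is well under the leaf, with the step and chip at (455,330) and roughly 8 mm to go.

Call:
jog_arm([
  [4.5, -0.3, -0.5, -0.1, -0.2, 0.1],
  [4.5, -0.3, -0.5, 0, -0.3, 0],
  [4.5, -0.3, -0.5, 0, -0.3, 0],
])

```text
time: 11.18
tool_pos: [0.5776, 0.0026, 0.0359]
ee_rot: [-0.706, 0.02, -0.021, 0.707]
ft_force: [-13.3, 1.2, 21.6]
width: 0.0
```

Call:
jog_arm([
  [4, -0.2, -0.5, 0, -0.3, 0],
])

```text
time: 11.27
tool_pos: [0.5792, 0.0025, 0.0359]
ee_rot: [-0.706, 0.02, -0.021, 0.707]
ft_force: [-12.8, 0.4, 20.4]
width: 0.0003
```

Call:
jog_arm([
  [4, -0.2, -0.5, 0, -0.3, 0],
])

```text
time: 11.35
tool_pos: [0.5808, 0.0025, 0.0359]
ee_rot: [-0.706, 0.02, -0.021, 0.707]
ft_force: [-12.7, 0.7, 20.7]
width: 0.0
```

Call:
jog_arm([
  [4, -0.2, -0.5, 0, -0.3, 0],
])

```text
time: 11.43
tool_pos: [0.5813, 0.0024, 0.0359]
ee_rot: [-0.706, 0.02, -0.021, 0.707]
ft_force: [-20.0, 1.4, 29.2]
width: 0.0001
```

```bash
python3 st.py
python3 - <<'E'
from plant import imaging
from h import *
f=imaging.get_image("side")["frame"][150:280,200:390]; a=cv2.resize(f,None,fx=4,fy=4,interpolation=cv2.INTER_CUBIC)
cv2.imwrite("pics/s8.png",a)
E
```

```text
t 11.4333 tcp [0.5813 0.0024 0.0359] fix [0.0148 0.0003] rot left [-0.1   0.03  0.01] F [-20.    1.4  29.2] w 0.0001
```

View pics/s8.png

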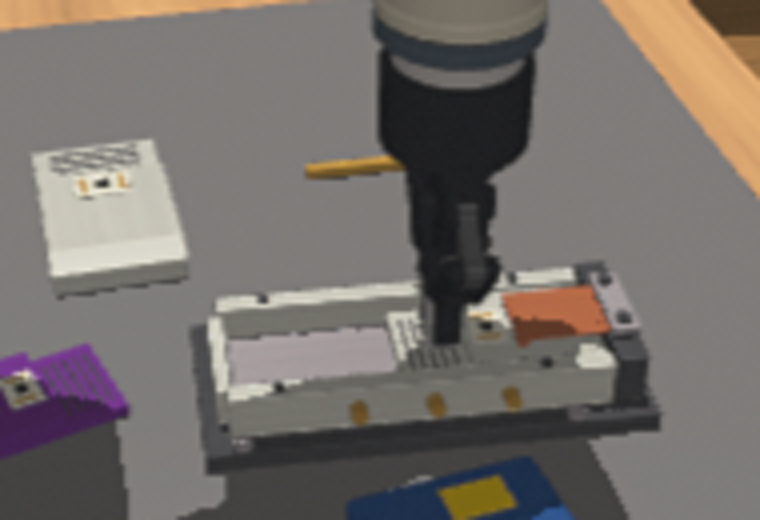

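Force rises at x = 0.581, close to the predicted home position of 0.579. I'll push once more to confirm it's the stop.

Call:
jog_arm([
  [6, -0.3, -0.3, 0, -0.4, 0],
  [6, -0.3, -0.3, 0, -0.4, 0],
])

```text
time: 11.65
tool_pos: [0.5814, 0.0024, 0.0359]
ee_rot: [-0.706, 0.024, -0.017, 0.708]
ft_force: [-24.2, 2.3, 33.0]
width: 0.0001
```

Call:
jog_arm([
  [8, -0.4, 0, 0, -0.6, 0],
  [8, -0.4, 0, 0, -0.6, 0],
])

```text
time: 11.82
tool_pos: [0.5815, 0.0024, 0.0359]
ee_rot: [-0.706, 0.028, -0.013, 0.708]
ft_force: [-29.1, 1.8, 36.6]
width: -0.0002
```

```bash
python3 st.py
```

```text
t 11.8167 tcp [0.5815 0.0024 0.0359] fix [0.015  0.0003] rot left [-0.21 -1.22  0.04] F [-29.1   1.8  36.6] w -0.0002
```

It's firmly home: 29 N of push gives no further travel. I'll release the load in place, then lift straight up.

Call:
jog_arm([
  [0, 0, -0.5, 0, 0, 0],
  [0, 0, -0.3, 0, 0, 0],
])

```text
time: 11.98
tool_pos: [0.5798, 0.0026, 0.0362]
ee_rot: [-0.706, 0.029, -0.012, 0.708]
ft_force: [-0.5, -0.8, 0.8]
width: -0.0001
```

Call:
jog_arm([
  [0, 0, 0, 0, 0, 0],
  [-0.3, 0, 0.5, 0, 0, 0],
])

```text
time: 12.15
tool_pos: [0.5795, 0.0026, 0.0365]
ee_rot: [-0.706, 0.029, -0.012, 0.708]
ft_force: [-0.0, -0.6, 0.0]
width: 0.0001
```

```bash
python3 st.py
```

```text
t 12.15 tcp [0.5795 0.0026 0.0365] fix [0.013  0.0003] rot left [-0.22 -1.37  0.03] F [-0.  -0.6  0. ] w 0.0001
```

Call:
jog_arm([
  [0, 0, 2, 0, 0, 0],
  [0, 0, 4, 0, 0, 0],
  [0, 0, 8, 0, 0, 0],
  [-4, 0, 15, 0, 0, 0],
  [-8, 0, 20, 0, 0, 0],
  [-8, 0, 20, 0, 0, 0],
  [-8, 0, 20, 0, 0, 0],
  [-30, 10, 25, 0, 0, 0],
  [-30, 20, 25, 0, 0, 0],
  [-30, 30, 25, 0, 0, 0],
  [0, 35, 15, 0, 0, 0],
  [0, 35, 5, 0, 0, 0],
  [0, 35, 0, 0, 0, 0],
  [0, 35, 0, 0, 0, 0],
  [0, 35, 0, 0, 0, 0],
  [0, 35, 0, 0, 0, 0],
  [0, 0, 0, 0, 0, 0],
])

```text
time: 13.57
tool_pos: [0.4608, 0.2773, 0.2335]
ee_rot: [-0.703, 0.028, -0.018, 0.71]
ft_force: [0.3, -1.2, -0.3]
width: -0.0004
```

```bash
python3 st.py
python3 - <<'E'
from plant import imaging,finder
from h import *
S=imaging.get_image("side");T=imaging.get_image("top")
f=S["frame"][180:280,230:380]; cv2.imwrite("pics/s9.png",cv2.resize(f,None,fx=5,fy=5,interpolation=cv2.INTER_CUBIC))
f=T["frame"][110:260,260:370]; cv2.imwrite("pics/t9.png",cv2.resize(f,None,fx=4,fy=4,interpolation=cv2.INTER_CUBIC)) 
np.savez("T9.npz",**{k:T[k] for k in("frame","fx","fy","cx","cy","R","t")})
E
```

```text
t 13.5667 tcp [0.4608 0.2773 0.2335] fix [-0.1215  0.2677] rot left [-0.59 -0.76  0.42] F [ 0.3 -1.2 -0.3] w -0.0004
```

View pics/s9.png

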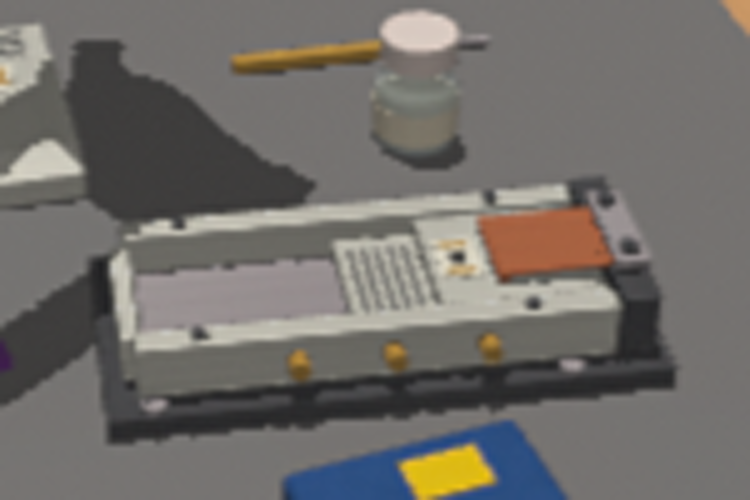

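View pics/t9.png

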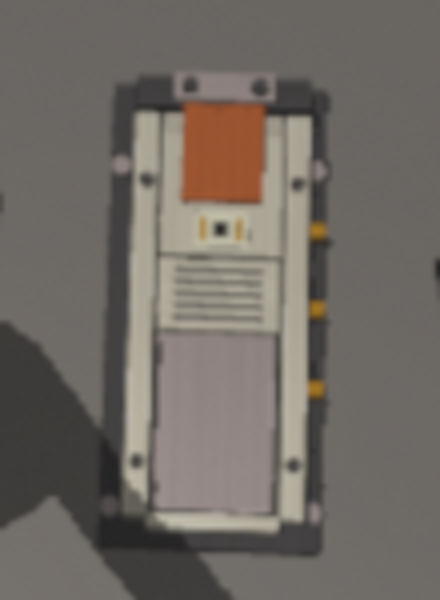

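The carrier is home, lying low in the channel and clear of the tools. In the top crop the tail edge is at row ~332, the step at row ~256, and the leaf lip overlies the block. The bystanders haven't moved. I'll measure its x position.

Run:
```python
from h import *
T={k:v for k,v in np.load("T9.npz").items()}
a=lambda l:[((u+.5)/4-.5+260,(v+.5)/4-.5+110) for u,v in l]
q=(.56624,.00274,-.0582)
for zo in (0,.01):
 for n,uv,z,cx in (("tail",a([(157,331),(276,333)]),.028,-.055),("step",a([(160,254),(281,258)]),.036,-.019)):
  P=np.array([ray_z(T,u,z+zo) for u in uv]); d=P[:,:2]-q[:2]; c,s=np.cos(q[2]),np.sin(q[2])
  print(zo,n,np.round((c*d[:,0]+s*d[:,1])-cx,4), "width",np.round(np.linalg.norm(d[0]-d[1]),4))
f=T["frame"][125:200,280:350]; cv2.imwrite("pics/t9c.png",cv2.resize(f,None,fx=8,fy=8,interpolation=cv2.INTER_CUBIC))
```

```text
0 tail [0.0412 0.0422] width 0.0586
0 step [0.0423 0.0422] width 0.0594
0.01 tail [0.0391 0.0401] width 0.0578
0.01 step [0.0397 0.0396] width 0.0587
```

View pics/t9c.png

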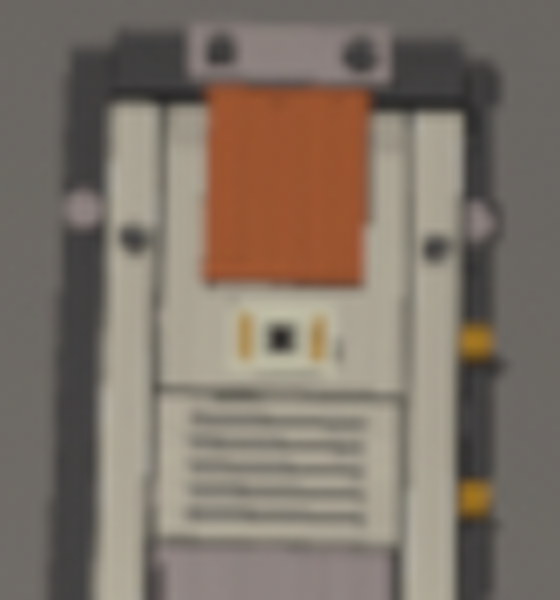

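The carrier sits at x ≈ 42 mm with no gap at the stop, so I'm handing it in.

```bash
python3 -c "
from plant import job,get_obs
print(get_obs()['joint_velocities'].round(3)); print(job.hand_in())"
```

```text
[-0.039 -0.009  0.03  -0.008  0.001 -0.014]
the job is handed in; nothing more can be done
None
```

The carrier is loaded: its nose is home against the stop block, the leaf is on it, and the arm is clear of everything. I handed the job in at about 13.7 s of the 35 s; the hand-in gives no verdict.

- **Pressing:** With closed fingertips on the tread, I pressed the bed down with the carrier at about x = -29 mm. The tool height at the hard stop was about 36 mm, which fits the bed being fully down.
- **Sliding:** I pushed the carrier along the channel while keeping it pressed. At first friction on the tread carried it. The nose stalled at the leaf's lip, so I slid the finger forward to the step and pushed harder, about 20 N, until it went under.
- **Home:** It stopped firmly at the far end, where a 29 N push gave no further travel. I then took the load off and lifted straight up.

**Last checks:** In the final top view I measured the carrier at x ≈ 41–42.5 mm (home is 42.5). It lies low and level, with no visible gap at the stop and the leaf's lip on the block. The jar, scribe and preamp look unmoved in the pictures, though I did not measure them.

**What was off or not checked:**
- **Downward force:** It briefly reached about 60 N when the bed bottomed, and 25–37 N at times while sliding, above the suggested 12–20 N.
- **Finger position:** At home the finger read about 2 mm further along than I had predicted. That is within the calibration error.
- **Leaf force:** I judged the leaf's hold from the pictures only and could not measure its force.

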